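# Seal a microplate and hold its nest's clamp arm open

### The job

With the foot of the sealing paddle laid square across the microplate's cover, sweep from the end by the arm's pivot to the other end, keeping a gentle, steady pressure all the way, then stand the paddle upright on the bench and let go of it. Then take the sprung clamp arm by its post, swing it out, away from the plate, fully to its stop and finish while still holding it there with the fingers, so that a colleague can lift the plate out. Do not press hard on the cover, and leave the dishes, tube rack and bottle where they are.

Things in the scene. Friction and masses are not known exactly. Their poses are not given: they have to be found in the camera images.
- nest: Fixed aluminium microplate nest in the middle of the bench, turned up to 0.3 rad; origin on the bench under the plate's centre, axes as cover_top. Its base is 12 mm thick, from -65 to +125 mm in x and -135 to +115 mm in y; low steel lips beside the plate at -x and +y end 12 mm below the cover's top.
- cover_top (a point): Centre of the top face of the grey sealing cover (24 pale wells show through), 84 (x) by 126 (y) mm, lying level on the white microplate in the nest; top face 38 mm above the bench. z up; x points from the plate to the side with the clamp arm; y along the plate's length, the arm's pivot being at the -y end.
- cover: The same cover (origin at the centre of its underside, 4 mm below cover_top). It lies on a soft gasket: it sinks about 0.5 mm per newton, by 6 mm at most (about 13 N), and springs back; a few newtons seal it.
- paddle_grip (a point): Grip point of the sealing paddle, a loose tool of about 160 g standing upright left or right of the nest: white handle 30 (x) by 18 (y) mm on a grey foot with a black sole 76 (x) by 26 (y) by 14 mm high, 110 mm tall in all. The point is mid-handle, 85 mm above the foot's underside; z up the handle, x along the foot. Fingers fit across the 18 mm.
- paddle_foot (a point): Centre of the underside of the paddle's foot; axes as paddle_grip.
- paddle: The paddle; origin and axes as paddle_foot.
- clamp_arm (a joint): Angle of the sprung clamp arm, rad: 0 = against the plate (start), growing as it swings out, away from the plate (clockwise seen from above); 0.95 = at its stop, a dark pin on the base. A spring always pulls it back to 0: about 2.5 N at the post to start it, 5.5 N at the stop.
- pivot (a point): On the vertical pivot axis of the clamp arm; the arm is a level steel bar 14 mm wide, its top 34 mm above the bench; axes are the nest's. At angle 0 the bar runs from here along +y; swinging out it turns towards +x.
- post (a point): On the axis of the steel post at the arm's free end: round, 14 mm thick, upright, from the bar's top (34 mm above the bench) to 94 mm above the bench; this point is 70 mm above the bench and 110 mm from the pivot axis. It turns with the arm.
- dishes_center (a point): Centre of a loose stack of three culture dishes, 90 mm across, 45 mm tall, on the other side of the nest from the paddle: leave alone.
- dishes: The stack of dishes; origin at its underside.
- rack_center (a point): Centre of a loose orange rack of tubes, 78 by 156 mm, 122 mm tall, far left: leave alone.
- tube_rack: The tube rack; origin at its underside.
- reagent_center (a point): Centre of a loose amber bottle, 60 mm across, 140 mm tall, far right: leave alone.
- reagent: The bottle; origin at its underside.
There are look-alikes about, which are no part of the job. What is shaped like the reagent but green, purple or red is not meant.

How it is judged (in metres and radians):
On the way, in this order (a step that is already met when the one before it is completed fails the run):
1. the held paddle's foot presses gently on the cover, square across it, at the end by the pivot (contact force between paddle and cover between 1 and 18 N and contact force between the fingers and paddle above 1 N and x of paddle_foot in the frame of cover_top between -0.018 and 0.018 m and angle between the x axis of paddle_foot and the x axis of cover_top, either way round below 0.3 rad and y of paddle_foot in the frame of cover_top below -0.034 m), for 0.05 s.
2. pressing, it passes the first quarter (contact force between paddle and cover between 1 and 18 N and contact force between the fingers and paddle above 1 N and x of paddle_foot in the frame of cover_top between -0.018 and 0.018 m and angle between the x axis of paddle_foot and the x axis of cover_top, either way round below 0.3 rad and y of paddle_foot in the frame of cover_top between -0.03 and -0.012 m), for 0.03 s.
3. pressing, it passes the middle (contact force between paddle and cover between 1 and 18 N and contact force between the fingers and paddle above 1 N and x of paddle_foot in the frame of cover_top between -0.018 and 0.018 m and angle between the x axis of paddle_foot and the x axis of cover_top, either way round below 0.3 rad and y of paddle_foot in the frame of cover_top between -0.009 and 0.009 m), for 0.03 s.
4. pressing, it passes the third quarter (contact force between paddle and cover between 1 and 18 N and contact force between the fingers and paddle above 1 N and x of paddle_foot in the frame of cover_top between -0.018 and 0.018 m and angle between the x axis of paddle_foot and the x axis of cover_top, either way round below 0.3 rad and y of paddle_foot in the frame of cover_top between 0.012 and 0.03 m), for 0.03 s.
5. pressing, it reaches the other end (contact force between paddle and cover between 1 and 18 N and contact force between the fingers and paddle above 1 N and x of paddle_foot in the frame of cover_top between -0.018 and 0.018 m and angle between the x axis of paddle_foot and the x axis of cover_top, either way round below 0.3 rad and y of paddle_foot in the frame of cover_top above 0.034 m), for 0.05 s.
6. the paddle stands upright on the bench, let go (height (world z) of paddle_foot between -0.004 and 0.005 m and angle between paddle_foot's own z axis and vertical below 0.12 rad and contact force between the fingers and paddle below 0.05 N and linear speed of paddle below 0.03 m/s), for 0.2 s.
At the end, for the whole second after the job is handed in: Clamp arm still, within 0.07 rad of its stop, held by the fingers alone (over 1.5 N); paddle upright (0.12 rad) on the bench, let go, at rest. Before: held foot swept the cover from 34 mm before to 34 mm past its middle, square to 0.3 rad, centred to 18 mm, pressing 1 to 18 N (all of step 6 and value of joint clamp_arm above 0.88 rad and velocity of joint clamp_arm between -0.1 and 0.1 rad/s and contact force between the fingers and clamp_arm above 1.5 N and contact force between each of paddle, dishes, tube_rack, reagent and clamp_arm below 0.05 N); the arm keeps its last pose, push and grip.
It fails at once if the cover is pressed hard (over 30 N, by paddle or robot) (contact force between any of paddle, the fingers and cover above 30 N).
It fails at once if dishes, tube rack or bottle shifted by more than 30 mm (distance of any of dishes_center, rack_center, reagent_center from where it was at the start of the episode above 0.03 m).
It also fails if it takes over 67 s, if anything falls off the work surface, if the arm or the gripper's body presses on something with over 40 N, if the wrist force passes 120 N, or if a joint passes its speed limit or range.

### The arm

A 6-joint arm with a two-finger parallel gripper is mounted at the origin on the work surface. World frame = base frame: x ahead of the robot, y to its left, z up, the work surface at z = 0. Lengths are in mm, angles in rad, forces in N, time in s.
With the tool pointing down it reaches from about 350 to 875 mm from the base axis. Payload 4.2 kg.
Tool frame: the origin (TCP) lies midway between the tips of the shut fingers; the grasp point (between the pads) lies 19 mm behind it; y points along the fingers, x is the direction in which the jaws open and shut, and the axes are right-handed (so a half turn about y gives the same grasp; the last joint's range is limited). The gripper opens to 85 mm and grips with 20 to 120 N. Pads are 22 mm wide; open, the fingers measure 114 mm over their backs; the gripper's body (76 mm by 85 mm) begins 54 mm behind the grasp point. The pads swing forward as they close: fully open they stand 13 mm farther back than shut.
Start: joints at [1.477, 0.385, 0.008, 0, -1.194, -0.259], TCP at [215.921, 586.496, 231.312] pointing down, gripper open.
Joint ranges: [-3.14, 3.14], [-1.21, 2.06], [-1.07, 1.41], [-3.16, 2.05], [-2.99, -0.16], [-3.1, 3.1]. Speed limits (rad/s): [2.79, 2.79, 3.14, 3.14, 3.14, 3.14].

### API

Orientations are given as a unit quaternion [x, y, z, w].
In Python, from bench import read_state, get_image, job_done gives the robot as it stands.
- The arm moves only by the tool play_rows, never from a script. Its argument "series" is a list of rows, each a list of 7 numbers: the shift along the tool's x, y, z in m, then the turn, a rotation vector about the tool's x, y, z in rad, then the finger opening in m, from 0 to 0.0854. In form: [[x, y, z, wx, wy, wz, claw], ...]. A call has 1 to 10 rows; each row shifts and turns the pose as measured when the row begins, along the tool's axes as they then stand; what a row does not reach is not made up. A row lasts 1/10 s, in which the tool goes at most 50 mm and 8.59 degrees, less where a joint would pass 70% of its speed; a pose out of reach is approached as far as the arm can. A call with a gripper value outside its range is refused whole. The fingers move at their own pace and stop on an object; the grip force is fixed at half the most. Time passes only in rows, so rows that do not move let the fingers close. It gives the time, the measured TCP pose, the force and the opening at its end, in the units of the state.
- read_state(): the state, without advancing time (a new reading comes with each control period).
- get_image(name): name is "side" or "top" or "wrist"; returns a dict with "color" (420x560x3 uint8, red, green, blue), "intrinsics" (3x3 intrinsics, pixels), "origin" and "orientation" of the camera in the world. Camera axes: x right, y down, z forward; pixel columns grow to the right and rows downward; lengths in mm; the calibration is good to about 2 mm. A picture is of the moment at which its call begins. There is no depth.
- job_done(): hands the job in, once; it reports no verdict.
The state is a dict: "clock": time; "joints": joint angles; "joint_vel": joint speeds; "joint_efforts": joint torques, N m; "position": TCP position; "ee_rot": TCP orientation; "contact_force": force on the tool from outside, world axes, zero at the start; "wrist_torque": the same for the moment, N m; "gripper_width": finger opening in mm.
Only numpy, scipy, OpenCV 4.12 (cv2) and the standard library are available. Lean on these libraries where they do the work, as an engineer would, in place of code of your own. Each camera call takes 0.05 s, during which the arm holds its last target. There are 200 camera calls.

## Working session

There is one attempt and no reset: what is moved stays moved. The work goes in short steps, Python scripts to look and compute and a tool call to move; the robot and the scene stay as the last step left them, time stands still between calls to the robot, and variables do not carry over. Pictures are saved under pics/ and viewed, about 8 in all and at most 12, crops included, and the job is handed in when it is done.

Besides the shell and the picture viewer there is one more tool, called after "Call:" by a JSON object that holds its "name" and its "arguments". play_rows: Moves the arm, as the interface text tells. Its arguments: {"type":"object","properties":{"series":{"type":"array","items":{"type":"array","items":{"type":"number"}}}},"required":["series"]}

```bash
mkdir -p pics; ls
cat > h.py <<'E'
import numpy as np, cv2
from scipy.spatial.transform import Rotation as R
from bench import read_state, get_image, job_done
def grab(n,f):
    d=get_image(n); cv2.imwrite(f,d["color"][:,:,::-1]); np.savez(f[:-4],**{k:np.array(v) for k,v in d.items()}); return d
def cam(d):
    o=np.array(d["orientation"]); r=R.from_quat(o).as_matrix() if o.size==4 else o.reshape(3,3)
    return np.array(d["intrinsics"]),np.array(d["origin"]),r
def ray(d,uv):
    K,o,r=cam(d); v=r@np.linalg.inv(K)@np.array([uv[0],uv[1],1.]); return o,v/np.linalg.norm(v)
def onz(d,uv,z):
    o,v=ray(d,uv); return o+v*(z-o[2])/v[2]
def tri(d1,p1,d2,p2):
    o1,v1=ray(d1,p1);o2,v2=ray(d2,p2)
    s=np.linalg.lstsq(np.c_[v1,-v2],o2-o1,rcond=None)[0]
    a,b=o1+s[0]*v1,o2+s[1]*v2
    return (a+b)/2,np.linalg.norm(a-b)
def proj(d,P):
    K,o,r=cam(d); q=K@(r.T@(np.array(P)-o)); return q[:2]/q[2]
E
python3 - <<'E'
from h import *
s=read_state(); print(s)
for n in ("top","side","wrist"):
    d=grab(n,f"pics/{n}0.png"); print(n,d["origin"],d["orientation"],np.array(d["intrinsics"]).tolist())
E
```

```text
pics
{'clock': 0.0, 'joints': array([ 1.47660181e+00,  3.85563635e-01,  6.63678717e-03, -5.13336626e-04,
       -1.19398281e+00, -2.58620476e-01]), 'joint_vel': array([ 0.00206117, -0.00053358, -0.00020475,  0.0005588 ,  0.00100635,
       -0.00044629]), 'joint_efforts': array([-1.45447589e-04, -3.92282259e+01,  1.88408285e+01,  4.18632746e+00,
       -4.57266826e-03,  8.21928978e-06]), 'position': array([215.7282175 , 585.97461965, 230.21946236]), 'ee_rot': array([ 0.40504995, -0.57956434,  0.58048605, -0.40382628]), 'contact_force': array([-0.5007634 , -0.03116082, -0.8813028 ]), 'wrist_torque': array([ 0.00010836, -0.01284033,  0.03994786]), 'gripper_width': 85.69920061754672}
top [ 498.82247718  -54.38003293 1073.21203021] [-0.70475851  0.70863277 -0.02813041  0.01907152] [[384.9174697062319, 0.0, 274.5852475826712], [0.0, 384.9174697062319, 206.84444198098322], [0.0, 0.0, 1.0]]
side [ 537.79469461 -889.51698583  941.51910638] [ 0.9264884  -0.01110814  0.00449572 -0.37613249] [[527.3699316311219, 0.0, 277.8100967356933], [0.0, 527.3699316311219, 210.59352086716308], [0.0, 0.0, 1.0]]
wrist [283.36363472 561.73435282 373.30653864] [-0.56596884  0.81174611  0.11766469 -0.08308156] [[302.66823054718265, 0.0, 287.27097180210643], [0.0, 302.66823054718265, 206.75300535143128], [0.0, 0.0, 1.0]]
```

View pics/top0.png

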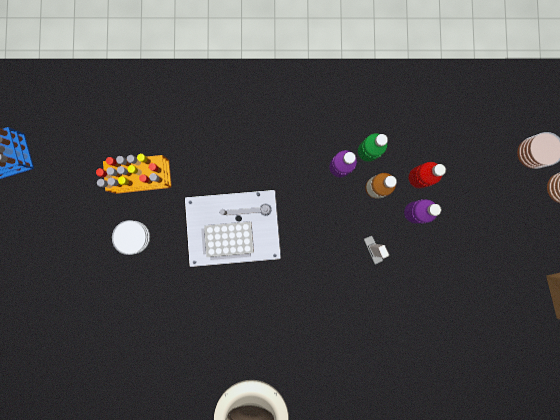

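View pics/side0.png

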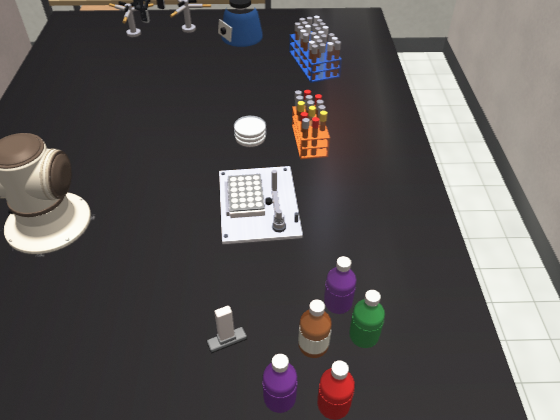

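The top view shows the nest at about (233,228), with the cover at (229,240), the pivot hub at (266,210) and the post at (222,212). The paddle stands at (376,250), the amber bottle at (381,186), the dishes at (130,237) and the rack at (137,173). The side view agrees: post (274,180), pivot (279,222), paddle (226,328).

Run:
```python
from h import *
t=cv2.imread("pics/top0.png"); s=cv2.imread("pics/side0.png"); w=cv2.imread("pics/wrist0.png")
a=cv2.resize(t[185:270,180:285],None,fx=3.8,fy=3.8,interpolation=cv2.INTER_CUBIC)
b=cv2.resize(t[225:270,355:400],None,fx=6,fy=6,interpolation=cv2.INTER_CUBIC)
c=cv2.resize(s[160:245,215:305],None,fx=3.8,fy=3.8,interpolation=cv2.INTER_CUBIC)
e=cv2.resize(s[300:352,202:252],None,fx=5,fy=5,interpolation=cv2.INTER_CUBIC)
W=np.zeros((600,800,3),np.uint8)
def put(i,x,y):
    h,w_=i.shape[:2]; h=min(h,600-y); w_=min(w_,800-x); W[y:y+h,x:x+w_]=i[:h,:w_]
put(a,0,0);put(c,400,0);put(b,0,328);put(e,275,328);put(cv2.resize(w,(270,202)),528,330)
cv2.imwrite("pics/mix0.png",W)
dt=np.load("pics/top0.npz");ds=np.load("pics/side0.npz")
print("ee",np.round(R.from_quat(read_state()["ee_rot"]).as_matrix(),3).tolist())
for n,p,q in (("paddle foot",(374,252),(228,340)),("pivot",(266,210),(279,222)),("post",(222,212),(274,173)),("amber cap",(391,182),(317,308))):
    print(n,tri(dt,p,ds,q))
```

```text
ee [[-0.346, -0.0, 0.938], [-0.938, -0.002, -0.346], [0.002, -1.0, 0.0]]
paddle foot (array([ 447.83765367, -341.06075936,   10.60526495]), np.float64(8.066590388683755))
pivot (array([560.34646997, -44.62073902,  33.60566586]), np.float64(0.9582382827646306))
post (array([551.79813848,  67.42252499,  87.98360093]), np.float64(0.6610037482947448))
amber cap (array([ 621.37167543, -353.4682893 ,  135.79069586]), np.float64(0.13446149146567737))
```

View pics/mix0.png

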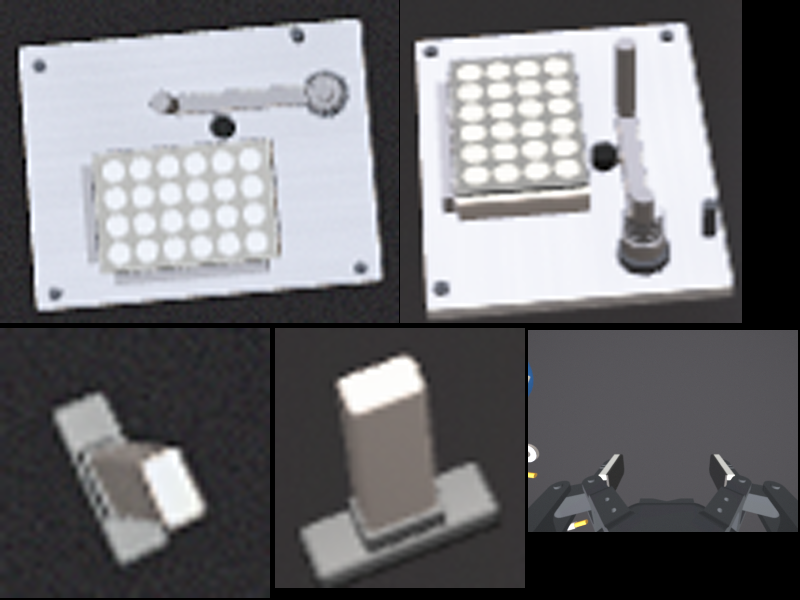

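The crops show the cover with its 4x6 wells, the pivot hub on its right (-y) side, the post at the arm's +y end, the stop pin at +x, and the paddle upright with its foot turned about 30°. Next I'll measure these by mask and triangulation.

Run:
```python
from h import *
dt=np.load("pics/top0.npz");ds=np.load("pics/side0.npz")
def blobs(d,box,lo,amin,amax,sc=6,sat=12):
    x0,y0,x1,y1=box; im=cv2.resize(d["color"][y0:y1,x0:x1],None,fx=sc,fy=sc,interpolation=cv2.INTER_CUBIC).astype(int)
    m=((im.min(2)>lo)&(im.max(2)-im.min(2)<sat)).astype(np.uint8)
    n,l,st,c=cv2.connectedComponentsWithStats(m)
    return [((c[i]+.5)/sc-.5+[x0,y0],st[i,4]/sc**2) for i in range(1,n) if amin<st[i,4]/sc**2<amax]
for d,box in ((dt,(200,217,258,262)),(ds,(222,168,268,220))):
    for lo in (225,235,245):
        b=blobs(d,box,lo,6,60); print(lo,len(b),np.round(np.mean([x[0] for x in b],0),2) if b else "")
bt=blobs(dt,(200,217,258,262),245,6,60)
for b in bt: print(np.round(b[0],1),round(b[1],1),np.round(onz(dt,b[0],38)[:2],1))
print("paddle top", blobs(dt,(355,225,400,270),180,15,400,sat=25), blobs(ds,(202,300,252,352),200,15,400,sat=25))
# foot grey
for d,box in ((dt,(355,225,400,270)),(ds,(202,300,252,352))):
    x0,y0,x1,y1=box; im=cv2.resize(d["color"][y0:y1,x0:x1],None,fx=6,fy=6,interpolation=cv2.INTER_CUBIC)
    g=im.min(2); m=(g>75).astype(np.uint8)
    cs=max(cv2.findContours(m,0,2)[0],key=cv2.contourArea); h=cv2.approxPolyDP(cv2.convexHull(cs),8,True)[:,0]/6-.5/6*5+[x0,y0]
    print(np.round(h,1).tolist())
```

```text
225 24 [228.17 238.86]
235 24 [228.16 238.91]
245 0 
225 24 [245.3  191.13]
235 24 [245.3  191.13]
245 28 [245.2  193.04]
paddle top [(array([367.04587689, 241.1242741 ]), np.float64(15.944444444444445)), (array([383.19854213, 251.09945639]), np.float64(74.94444444444444))] [(array([222.69011599, 310.93595562]), np.float64(110.16666666666667))]
[[370.6, 235.2], [384.8, 244.8], [388.9, 253.8], [381.6, 261.1], [375.1, 264.1], [363.4, 239.8], [364.1, 237.8]]
[[228.9, 305.1], [246.2, 335.8], [210.4, 349.8], [206.6, 339.8], [213.4, 310.8]]
```

Run:
```python
from h import *
dt=np.load("pics/top0.npz");ds=np.load("pics/side0.npz")
C,e=tri(dt,(228.16,238.9),ds,(245.3,191.13)); print("cover",C,e)
print("paddle top",tri(dt,(383.2,251.1),ds,(222.69,310.94)))
# wells -> direction
x0,y0=200,217; im=cv2.resize(dt["color"][217:262,200:258],None,fx=6,fy=6,interpolation=cv2.INTER_CUBIC).astype(int)
m=((im.min(2)>230)&(im.max(2)-im.min(2)<12)).astype(np.uint8); n,l,st,c=cv2.connectedComponentsWithStats(m)
P=np.array([onz(dt,(c[i]+.5)/6-.5+[x0,y0],38)[:2] for i in range(1,n) if 200<st[i,4]<2200])
P=P-P.mean(0); u,s,v=np.linalg.svd(P); a=v[0]*np.sign(v[0][1]); print(len(P),"y dir",a,"yaw",np.arctan2(-a[0],a[1]),s)
# foot on top camera: bottom corners at z 0..14
for uv in ((370.6,235.2),(363.4,239.8),(375.1,264.1),(381.6,261.1)): print(np.round(onz(dt,uv,14)[:2],1), np.round(onz(dt,uv,0)[:2],1))
print("side")
for uv in ((246.2,335.8),(210.4,349.8),(206.6,339.8)): print(np.round(onz(ds,uv,14)[:2],1), np.round(onz(ds,uv,0)[:2],1))
yaw=np.arctan2(-a[0],a[1]); N=np.array([[np.cos(yaw),-np.sin(yaw)],[np.sin(yaw),np.cos(yaw)]])
for n,p in (("pivot",(560.3,-44.6)),("post",(551.8,67.4)),("paddle",(448,-341))): print(n,N.T@(np.array(p)-C[:2]))
```

```text
cover [481.30871376  56.74261733  39.07025312] 2.7118716804857983
paddle top (array([ 449.78175573, -337.94405728,  109.11971602]), np.float64(2.42033561105559))
24 y dir [-0.07808832  0.99694644] yaw 0.07816790320336109 [160.96381035 105.46706019]
[ 490.  -332.1] [ 489.9 -335.7]
[ 477.5 -311.9] [ 477.3 -315.3]
[ 411.  -342.7] [ 409.8 -346.5]
[ 419.  -360.7] [ 418.  -364.8]
side
[ 488.1 -334.5] [ 487.3 -326.1]
[ 418.8 -363.8] [ 417.  -355.8]
[ 409.8 -341.6] [ 407.9 -333.3]
pivot [  70.83640688 -107.20145918]
post [71.10825435  5.12029339]
paddle [ -64.26605799 -393.92706665]
```

Call:
{"name": "play_rows", "arguments": {"series": [[0.0328,0,0.037,0,0,0,0.085],[0.0328,0,0.037,0,0,0,0.085],[0.0328,0,0.037,0,0,0,0.085],[0.0328,0,0.037,0,0,0,0.085],[0.0328,0,0.037,0,0,0,0.085],[0.0328,0,0.037,0,0,0,0.085],[0.0328,0,0.037,0,0,0,0.085],[0.0328,0,0.037,0,0,0,0.085],[0.0328,0,0.037,0,0,0,0.085],[0.0328,0,0.037,0,0,0,0.085]]}}

```text
clock: 1.15
position: [450.1, 147.0, 228.2]
ee_rot: [0.409, -0.576, 0.579, -0.407]
contact_force: [1.0, 0.4, 0.5]
gripper_width: 85.3
```

Call:
{"name": "play_rows", "arguments": {"series": [[0.045,0,0.0167,0,0,0,0.05],[0.045,0,0.0167,0,0,0,0.05],[0.045,0,0.0167,0,0,0,0.05],[0.045,0,0.0167,0,0,0,0.05],[0.045,0,0.0167,0,0,0,0.05],[0.045,0,0.0167,0,0,0,0.05],[0.045,0,0.0167,0,0,0,0.05],[0.045,0,0.0167,0,0,0,0.05],[0.045,0,0.0167,0,0,0,0.05],[0.045,0,0.0167,0,0,0,0.05]]}}

```text
clock: 2.15
position: [454.9, -352.3, 230.0]
ee_rot: [0.409, -0.576, 0.579, -0.407]
contact_force: [1.3, -0.5, 0.6]
gripper_width: 49.9
```

Call:
{"name": "play_rows", "arguments": {"series": [[0,0,0,0,-0.108,0,0.05],[0,0,0,0,-0.108,0,0.05],[0,0,0,0,-0.108,0,0.05],[0,0,0,0,-0.108,0,0.05],[0,0,0,0,-0.108,0,0.05],[0,0,0,0,-0.108,0,0.05],[0,0,0,0,-0.108,0,0.05],[0,0,0,0,0,0,0.05]]}}

```text
clock: 2.95
position: [451.2, -359.6, 224.4]
ee_rot: [0.597, -0.384, 0.379, -0.594]
contact_force: [0.3, -0.7, -0.1]
gripper_width: 49.8
```

```bash
cat >> h.py <<'E'
def pose():
    s=read_state(); M=R.from_quat(s["ee_rot"]).as_matrix(); return s,np.array(s["position"]),M
def plan(target,yaw=None):
    """tool-frame shift (m) to world target mm, world tilt, yaw of tool z"""
    s,p,M=pose(); y=np.arctan2(M[1,2],M[0,2])
    print("t",round(s["clock"],2),"p",np.round(p,1),"yaw",round(y,4),"F",np.round(s["contact_force"],1),"w",round(s["gripper_width"],1),"j",np.round(s["joints"],2))
    print("shift m",np.round(M.T@(np.array(target)-p)/1000,4))
    if yaw is not None:
        G=np.c_[[np.sin(yaw),-np.cos(yaw),0],[0,0,-1],[np.cos(yaw),np.sin(yaw),0]]
        print("turn",np.round(R.from_matrix(M.T@G).as_rotvec(),4))
E
python3 - <<'E'
from h import *
plan((449.6,-337.5,228),.40)
grab("wrist","pics/w1.png")
E
```

```text
t 2.95 p [ 451.2 -359.6  224.4] yaw 0.4323 F [ 0.3 -0.7 -0.1] w 49.8 j [-0.39  0.31 -0.12  0.   -1.15  2.39]
shift m [-0.0208 -0.0036  0.0077]
turn [ 0.0076  0.0323 -0.0031]
```

View pics/w1.png

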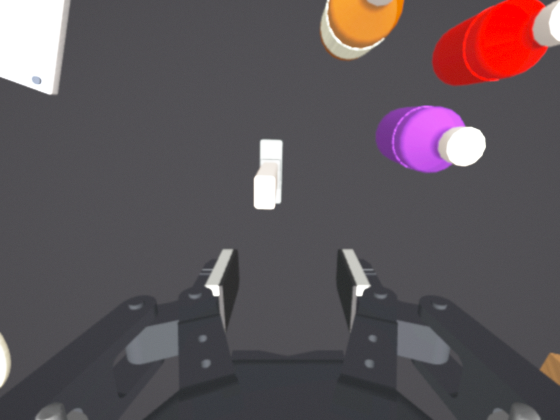

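The wrist view shows the paddle top at about (265,187), with its foot running straight up the image from (271,140) to (271,203), so the tool is nearly aligned. I'll refine that with masks.

Run:
```python
from h import *
d=np.load("pics/w1.npz"); dt=np.load("pics/top0.npz")
x0,y0,x1,y1=240,125,300,225; im=cv2.resize(d["color"][y0:y1,x0:x1],None,fx=6,fy=6,interpolation=cv2.INTER_CUBIC); g=im.min(2)
m=(g>140).astype(np.uint8)
cs=max(cv2.findContours(m,0,2)[0],key=cv2.contourArea); h=cv2.approxPolyDP(cv2.convexHull(cs),7,True)[:,0]/6-.4+[x0,y0]
for q in h: print(np.round(q,1),"z14",np.round(onz(d,q,14)[:2],1),"z110",np.round(onz(d,q,110)[:2],1))
m=(g>235).astype(np.uint8); cs=max(cv2.findContours(m,0,2)[0],key=cv2.contourArea); r=cv2.minAreaRect(cs); q=(np.array(r[0])/6-.4+[x0,y0]); print("top face",q,np.array(r[1])/6,r[2],onz(d,q,110))
print(tri(d,q,dt,(383.2,251.1)))
print(np.round(g[::20,180],0),np.round(g[::20,150]),)
```

```text
[279.9 139.3] z14 [ 489.  -331.4] z110 [ 496.8 -330.6]
[282.4 142.4] z14 [ 486.9 -335.5] z110 [ 495.3 -333.6]
[280.6 201.8] z14 [ 421.7 -362.8] z110 [ 447.8 -353.4]
[272.8 208.9] z14 [ 409.4 -357.9] z110 [ 438.9 -349.9]
[256.1 208.6] z14 [ 401.2 -339.2] z110 [ 432.9 -336.3]
[253.1 204.9] z14 [ 404.  -334.1] z110 [ 434.9 -332.5]
[253.1 178.8] z14 [ 433.9 -321.5] z110 [ 456.7 -323.3]
[259.6 140.6] z14 [ 477.9 -311. ] z110 [ 488.7 -315.7]
[262.9 138.6] z14 [ 481.5 -313.5] z110 [ 491.4 -317.6]
top face [267.25368398 174.16400045] [26.3693339  68.34624227] 1.4741984605789185 [ 465.49100013 -332.82801276  110.        ]
(array([ 456.93484684, -336.52968739,  100.31978576]), np.float64(14.695691506237187))
[ 82  81  82  81  95 255 255 255 255 255 245 249 230 230 231 239 255 255
 255 255 255 255 255 255 255 255  81  82  81  81] [ 81  82  81  82 101 255 255 255 255 255 246 248 230 231 231 241 255 255
 255 255 255 255 255 255 255 255  80  81  82  81]
```

Call:
{"name": "play_rows", "arguments": {"series": [[-0.0208,-0.003,0.0077,0.007,0.02,-0.003,0.05],[0,0,0,0,0,0,0.05],[0,0.026,0,0,0,0,0.05],[0,0.026,0,0,0,0,0.05],[0,0.026,0,0,0,0,0.05],[0,0.026,0,0,0,0,0.05],[0,0,0,0,0,0,0.05]]}}

```text
clock: 3.7
position: [450.9, -338.6, 121.3]
ee_rot: [0.589, -0.39, 0.393, -0.589]
contact_force: [-0.3, 0.1, -0.1]
gripper_width: 50.0
```

Run:
```python
from h import *
plan((449.6,-337.5,66),.41)
```

```text
t 3.7 p [ 450.9 -338.6  121.3] yaw 0.3972 F [-0.3  0.1 -0.1] w 50.0 j [-0.36  0.38 -0.3   0.   -0.89  2.32]
shift m [-0.0018  0.0553 -0.0009]
turn [-0.0019 -0.0128  0.0035]
```

Call:
{"name": "play_rows", "arguments": {"series": [[-0.0018,0.02,-0.0009,0,-0.012,0.003,0.05],[0,0.02,0,0,0,0,0.05],[0,0.014,0,0,0,0,0.05],[0,0,0,0,0,0,0.05],[0,0,0,0,0,0,0.05]]}}

```text
clock: 4.2
position: [453.9, -340.8, 71.4]
ee_rot: [-0.591, 0.385, -0.392, 0.591]
contact_force: [0.1, -0.4, 0.9]
gripper_width: 50.2
```

Run:
```python
from h import *
plan((449.6,-337.5,66),.41)
```

```text
t 4.2 p [ 453.9 -340.8   71.4] yaw 0.4074 F [ 0.1 -0.4  0.9] w 50.2 j [-0.36  0.45 -0.34  0.   -0.77  2.33]
shift m [-0.0048  0.0053 -0.0026]
turn [-0.006  -0.0026  0.0086]
```

Call:
{"name": "play_rows", "arguments": {"series": [[-0.0048,0.005,-0.0026,-0.006,-0.002,0.008,0.05],[0,0,0,0,0,0,0.05]]}}

```text
clock: 4.4
position: [450.7, -338.0, 68.4]
ee_rot: [-0.591, 0.387, -0.389, 0.591]
contact_force: [-0.4, -0.4, -0.4]
gripper_width: 50.0
```

Run:
```python
from h import *
plan((449.6,-337.5,66),.41)
```

```text
t 4.4 p [ 450.7 -338.    68.4] yaw 0.4092 F [-0.4 -0.4 -0.4] w 50.0 j [-0.36  0.45 -0.35  0.   -0.76  2.33]
shift m [-0.0009  0.0024 -0.0008]
turn [-0.0023 -0.0009  0.0031]
```

Call:
{"name": "play_rows", "arguments": {"series": [[-0.0009,0.002,-0.0008,-0.002,0,0.003,0],[0,0,0,0,0,0,0],[0,0,0,0,0,0,0],[0,0,0,0,0,0,0],[0,0,0,0,0,0,0],[0,0,0,0,0,0,0]]}}

```text
clock: 5.0
position: [450.4, -337.7, 67.9]
ee_rot: [-0.591, 0.387, -0.389, 0.591]
contact_force: [-0.1, -0.3, -0.0]
gripper_width: 17.3
```

Run:
```python
from h import *
plan((449.6,-337.5,66),.41)
M=pose()[2]; print("tool y",np.round(M[:,1],4))
grab("side","pics/s1.png")
im=cv2.imread("pics/s1.png"); cv2.imwrite("pics/s1c.png",cv2.resize(im[240:370,150:310],None,fx=4,fy=4))
```

```text
t 5.0 p [ 450.4 -337.7   67.9] yaw 0.4094 F [-0.1 -0.3 -0. ] w 17.3 j [-0.36  0.45 -0.35  0.   -0.76  2.34]
shift m [-0.0005  0.0019 -0.0006]
turn [-0.0022 -0.0006  0.0022]
tool y [ 0.0029 -0.0011 -1.    ]
```

View pics/s1c.png

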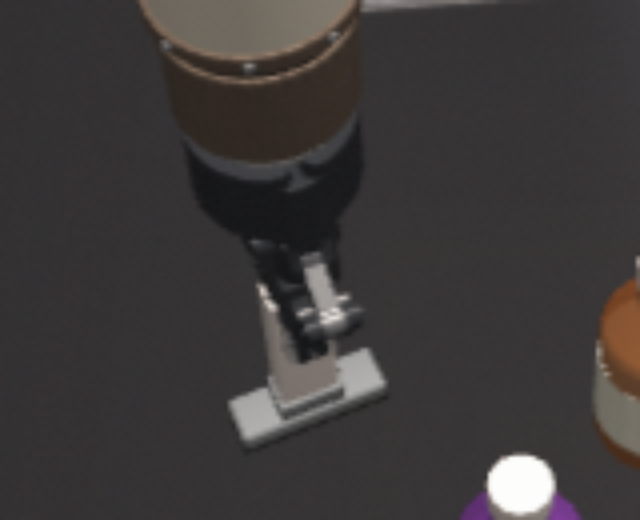

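The grip is good: the opening reads 17.3 mm and the paddle is upright, with its foot at (300,400) in the crop. Next I lift, turn and carry it over.

Call:
{"name": "play_rows", "arguments": {"series": [[0,-0.03,0,0,0,0,0],[0,-0.03,0,0,0,0,0],[0,-0.03,0,0,0.08,0,0],[0,-0.03,0,0,0.085,0,0],[0,0,0,0,0.083,0,0],[0,0,0,0,0.083,0,0],[0,0,0,0,0,0,0],[0,0,0,0,0,0,0]]}}

```text
clock: 5.85
position: [446.9, -335.8, 188.5]
ee_rot: [0.516, -0.486, 0.481, -0.516]
contact_force: [-0.4, -0.3, -2.0]
gripper_width: 17.3
```

Run:
```python
from h import *
plan((484.7,12.8,180),.078)
```

```text
t 5.85 p [ 446.9 -335.8  188.5] yaw 0.0651 F [-0.4 -0.3 -2. ] w 17.3 j [-0.36  0.31 -0.21 -0.   -1.05  1.99]
shift m [-0.3454  0.0101  0.0604]
turn [ 0.0055 -0.0129 -0.0056]
```

Call:
{"name": "play_rows", "arguments": {"series": [[-0.0384,0.0005,0.0067,0.005,-0.012,-0.005,0],[-0.0384,0,0.0067,0,0,0,0],[-0.0384,0,0.0067,0,0,0,0],[-0.0384,0,0.0067,0,0,0,0],[-0.0384,0,0.0067,0,0,0,0],[-0.0384,0,0.0067,0,0,0,0],[-0.0384,0,0.0067,0,0,0,0],[-0.0384,0,0.0067,0,0,0,0],[-0.03,0,0.0067,0,0,0,0],[0,0,0,0,0,0,0]]}}

```text
clock: 6.85
position: [478.3, 16.7, 182.4]
ee_rot: [0.524, -0.48, 0.474, -0.519]
contact_force: [-0.4, -0.3, -1.9]
gripper_width: 17.5
```

Run:
```python
from h import *
plan((484.7,12.8,120),.078)
d=grab("wrist","pics/w2.png"); dt=grab("top","pics/t2.png"); grab("side","pics/s2.png")
```

```text
t 6.85 p [478.3  16.7 182.4] yaw 0.0883 F [-0.4 -0.3 -1.9] w 17.5 j [ 0.37  0.19 -0.4  -0.01 -0.99  1.29]
shift m [0.0046 0.0623 0.0067]
turn [ 0.0103  0.0103 -0.002 ]
```

View pics/w2.png

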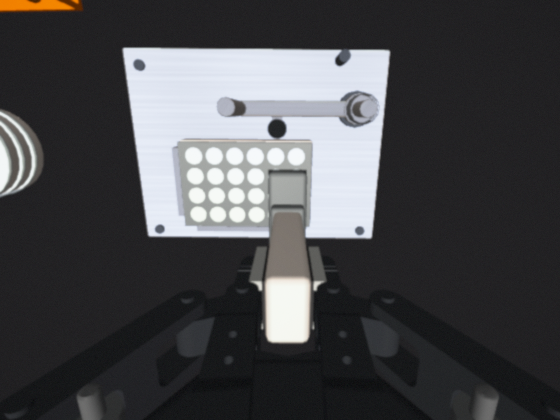

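The wrist view shows the paddle's foot over the -y end of the cover (foot top at about (288,188)). The corner wells are at (193,156), (297,157) and (198,215). I'll cross-check the cover position from this view.

Run:
```python
from h import *
d=np.load("pics/w2.npz"); dt=np.load("pics/top0.npz")
im=cv2.resize(d["color"][135:235,170:310],None,fx=4,fy=4,interpolation=cv2.INTER_CUBIC).astype(int)
m=((im.min(2)>225)&(im.max(2)-im.min(2)<25)).astype(np.uint8); m[:,:20]=0
n,l,st,c=cv2.connectedComponentsWithStats(m)
q=[((c[i]+.5)/4-.5+[170,135],st[i,4]/16) for i in range(1,n) if 80<st[i,4]/16<400]
yaw=.078; N=np.array([[np.cos(yaw),-np.sin(yaw)],[np.sin(yaw),np.cos(yaw)]])
C=np.array([481.3,56.7])
for u,a in q: print(np.round(u,1),round(a),np.round(N.T@(onz(d,u,38)[:2]-C),1))
p=np.array(read_state()["position"]); print("tcp nest",N.T@(p[:2]-C))
# post top/pivot: wrist-top triangulation
print("post top",tri(d,(226,106),dt,(221.3,212)),N.T@(tri(d,(226,106),dt,(221.3,212))[0][:2]-C))
print("pivot top",N.T@(onz(d,(369,107),40)[:2]-C))
```

```text
[193.2 155.4] 205 [28.5 50.3]
[213.8 155.5] 205 [28.6 30.9]
[234.3 155.7] 205 [28.7 11.6]
[254.8 155.9] 208 [28.7 -7.7]
[275.3 156.1] 208 [ 28.7 -27.1]
[295.9 156.2] 210 [ 28.8 -46.4]
[194.9 175.6] 190 [ 9.3 50.2]
[215.  175.8] 193 [ 9.3 30.9]
[235.2 175.9] 194 [ 9.4 11.5]
[255.3 176.1] 195 [ 9.4 -7.8]
[196.5 195.1] 178 [-10.1  50.2]
[216.3 195.2] 181 [-10.   30.8]
[236.  195.3] 181 [-10.   11.5]
[255.7 195.5] 181 [-9.9 -7.8]
[198.1 213.7] 165 [-29.3  50.1]
[217.4 213.9] 168 [-29.3  30.8]
[236.8 214.1] 168 [-29.3  11.4]
[256.1 214.2] 167 [-29.2  -7.9]
tcp nest [ -7.33631981 -42.58913201]
post top (array([552.28772617,  69.13864116,  90.24319046]), np.float64(0.6661541263040335)) [71.74112148  6.86939221]
pivot top [  73.50184999 -110.85625089]
```

Call:
{"name": "play_rows", "arguments": {"series": [[0.002,0.01,0.003,0.005,0.005,-0.001,0],[0.002,0.02,0.0035,0.005,0.005,-0.001,0],[0,0.02,0,0,0,0,0],[0,0.012,0,0,0,0,0],[0,0,0,0,0,0,0],[0,0,0,0,0,0,0]]}}

```text
clock: 7.6
position: [483.1, 3.2, 118.3]
ee_rot: [0.517, -0.483, 0.483, -0.515]
contact_force: [1.0, 0.7, -1.9]
gripper_width: 17.5
```

Run:
```python
from h import *
plan((484.7,13.8,110),.08)
```

```text
t 7.6 p [483.1   3.2 118.3] yaw 0.0661 F [ 1.   0.7 -1.9] w 17.5 j [ 0.34  0.27 -0.49  0.   -0.82  1.29]
shift m [-0.0105  0.0082  0.0023]
turn [ 0.0026 -0.0139  0.0018]
```

Call:
{"name": "play_rows", "arguments": {"series": [[-0.005,0.004,0.001,0.001,-0.007,0.001,0],[-0.004,0.003,0.001,0.001,-0.006,0,0],[0,0,0,0,0,0,0],[0,0,0,0,0,0,0]]}}

```text
clock: 8.0
position: [485.9, 12.6, 112.8]
ee_rot: [-0.518, 0.479, -0.481, 0.52]
contact_force: [-0.4, -0.2, -2.2]
gripper_width: 17.7
```

Run:
```python
from h import *
plan((484.7,13.8,108),.08)
```

```text
t 8.0 p [485.9  12.6 112.8] yaw 0.0795 F [-0.4 -0.2 -2.2] w 17.7 j [ 0.36  0.28 -0.49  0.   -0.8   1.29]
shift m [-0.0013  0.0048 -0.0011]
turn [-0.0038 -0.0005 -0.    ]
```

Call:
{"name": "play_rows", "arguments": {"series": [[-0.001,0.003,-0.001,-0.003,0,0,0],[0,0.002,0,0,0,0,0],[0,0,0,0,0,0,0]]}}

```text
clock: 8.3
position: [485.0, 14.0, 107.9]
ee_rot: [-0.519, 0.479, -0.48, 0.52]
contact_force: [0.3, -0.7, -1.6]
gripper_width: 17.2
```

Call:
{"name": "play_rows", "arguments": {"series": [[0,0.001,0,0,0,0,0],[0,0,0,0,0,0,0]]}}

```text
clock: 8.5
position: [485.0, 13.9, 106.8]
ee_rot: [-0.519, 0.479, -0.48, 0.52]
contact_force: [0.1, 0.2, -2.1]
gripper_width: 17.5
```

Call:
{"name": "play_rows", "arguments": {"series": [[0,0.001,0,0,0,0,0],[0,0,0,0,0,0,0]]}}

```text
clock: 8.7
position: [485.2, 14.0, 105.9]
ee_rot: [-0.519, 0.479, -0.48, 0.52]
contact_force: [0.4, -0.1, -1.4]
gripper_width: 17.3
```

Call:
{"name": "play_rows", "arguments": {"series": [[0,0.001,0,0,0,0,0],[0,0,0,0,0,0,0]]}}

```text
clock: 8.9
position: [485.3, 14.0, 105.1]
ee_rot: [-0.519, 0.479, -0.48, 0.52]
contact_force: [-1.3, -0.2, 0.4]
gripper_width: 17.2
```

Call:
{"name": "play_rows", "arguments": {"series": [[0,0.001,0,0,0,0,0],[0,0,0,0,0,0,0]]}}

```text
clock: 9.1
position: [485.3, 13.9, 104.6]
ee_rot: [-0.519, 0.479, -0.48, 0.52]
contact_force: [-1.5, 0.2, 1.4]
gripper_width: 17.1
```

Call:
{"name": "play_rows", "arguments": {"series": [[0,0.001,0,0,0,0,0],[0,0,0,0,0,0,0]]}}

```text
clock: 9.3
position: [485.3, 14.0, 104.0]
ee_rot: [-0.519, 0.479, -0.48, 0.52]
contact_force: [-1.1, 0.2, 2.3]
gripper_width: 17.2
```

Call:
{"name": "play_rows", "arguments": {"series": [[0,0.001,0,0,0,0,0],[0,0.0005,0,0,0,0,0],[0,0.0003,0,0,0,0,0]]}}

```text
clock: 9.6
position: [485.4, 14.0, 102.8]
ee_rot: [-0.519, 0.479, -0.48, 0.521]
contact_force: [-2.7, 0.5, 3.4]
gripper_width: 17.1
```

Call:
{"name": "play_rows", "arguments": {"series": [[-0.004,0.0003,0,0,0,0,0],[-0.005,0.0003,0,0,0,0,0],[-0.005,0.0003,0,0,0,0,0]]}}

```text
clock: 9.9
position: [485.6, 27.3, 102.9]
ee_rot: [-0.519, 0.477, -0.481, 0.521]
contact_force: [-0.2, -2.6, 4.2]
gripper_width: 17.1
```

Call:
{"name": "play_rows", "arguments": {"series": [[-0.005,0.0003,-0.0006,0,0,0,0],[-0.005,0.0003,-0.0005,0,0,0,0],[-0.005,0.0003,-0.0005,0,0,0,0],[-0.005,0.0003,0,0,0,0,0]]}}

```text
clock: 10.3
position: [483.4, 49.0, 102.4]
ee_rot: [-0.519, 0.476, -0.481, 0.522]
contact_force: [-0.0, -2.6, 5.5]
gripper_width: 17.2
```

Run:
```python
from h import *
plan((481.2,57.7,103),.08)
print(pose()[2][:,1])
```

```text
t 10.3 p [483.4  49.  102.4] yaw 0.0841 F [-0.  -2.6  5.5] w 17.2 j [ 0.44  0.29 -0.51  0.01 -0.76  1.21]
shift m [-0.0088 -0.0006 -0.0014]
turn [-0.0076  0.0041  0.0035]
[ 0.00783478 -0.00282178 -0.99996533]
```

Call:
{"name": "play_rows", "arguments": {"series": [[-0.005,0.0002,-0.0006,-0.002,0.001,0.001,0],[-0.005,0.0002,-0.0004,-0.002,0.001,0.001,0],[-0.005,0.0002,-0.0004,-0.002,0.001,0.001,0],[-0.005,0.0002,0,0,0,0,0]]}}

```text
clock: 10.7
position: [481.0, 70.9, 102.5]
ee_rot: [-0.52, 0.477, -0.48, 0.521]
contact_force: [0.5, -2.6, 4.9]
gripper_width: 17.3
```

Call:
{"name": "play_rows", "arguments": {"series": [[-0.005,0.0002,-0.0002,0,0,0,0],[-0.005,0.0002,-0.0002,0,0,0,0],[-0.005,0.0002,0,0,0,0,0]]}}

```text
clock: 11.0
position: [479.5, 87.3, 102.4]
ee_rot: [-0.52, 0.477, -0.48, 0.521]
contact_force: [-0.8, -3.7, 4.8]
gripper_width: 17.2
```

Run:
```python
from h import *
plan((477.7,101.6,103),.08)
print(pose()[2][:,1])
```

```text
t 11.0 p [479.5  87.3 102.4] yaw 0.0846 F [-0.8 -3.7  4.8] w 17.2 j [ 0.52  0.29 -0.5   0.01 -0.77  1.14]
shift m [-0.0144 -0.0006 -0.0006]
turn [-0.0046  0.0046  0.002 ]
[ 0.00478391 -0.00158491 -0.9999873 ]
```

Call:
{"name": "play_rows", "arguments": {"series": [[-0.005,0.0002,-0.0002,0,0,0,0],[-0.005,0.0002,-0.0002,0,0,0,0],[-0.003,0.0003,0,0,0,0,0],[-0.001,0.0003,0,0,0,0,0],[0,0.0003,0,0,0,0,0]]}}

```text
clock: 11.5
position: [478.3, 104.1, 102.1]
ee_rot: [-0.521, 0.475, -0.48, 0.523]
contact_force: [0.0, -2.8, 6.2]
gripper_width: 17.1
```

Run:
```python
from h import *
plan((477.7,101.6,103),.08)
grab("top","pics/t3.png"); d=grab("side","pics/s3.png"); w=grab("wrist","pics/w3.png")
W=np.zeros((420,780,3),np.uint8); W[:,:560]=w["color"][:,:,::-1]; W[:220,560:]=cv2.resize(d["color"][120:230,210:320,::-1],(220,220)); cv2.imwrite("pics/m3.png",W)
```

```text
t 11.5 p [478.3 104.1 102.1] yaw 0.0887 F [ 0.  -2.8  6.2] w 17.1 j [ 0.55  0.3  -0.5   0.01 -0.77  1.1 ]
shift m [ 0.0024 -0.0009 -0.0008]
turn [-0.0065  0.0087  0.003 ]
```

View pics/m3.png

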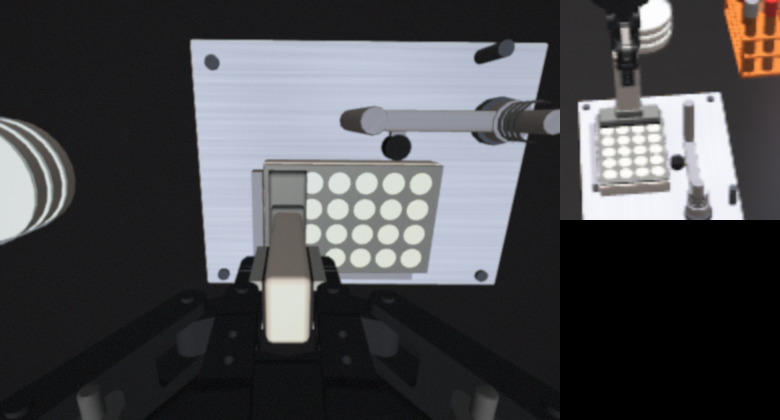

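The foot is square on the +y end of the cover, covering the left column of wells (foot top at about (288,190)). The sweep held roughly 5–8 N. Now I lift and carry the paddle to clear bench at -y.

Call:
{"name": "play_rows", "arguments": {"series": [[0,-0.02,0,-0.006,0.008,0.003,0],[0,-0.025,0,0,0,0,0],[0,0,0,0,0,0,0],[0,0,0,0,0,0,0]]}}

```text
clock: 12.05
position: [474.5, 106.7, 143.2]
ee_rot: [0.52, -0.483, 0.478, -0.518]
contact_force: [-0.1, -0.2, -2.4]
gripper_width: 17.2
```

Call:
{"name": "play_rows", "arguments": {"series": [[0.02,0,-0.002,0,0,0,0],[0.04,0,-0.004,0,0,0,0],[0.04,0,-0.004,0,0,0,0],[0.04,0,-0.004,0,0,0,0],[0.04,0,-0.004,0,0,0,0],[0.04,0,-0.004,0,0,0,0],[0.04,0,-0.004,0,0,0,0],[0.04,0,-0.004,0,0,0,0],[0.02,0,-0.002,0,0,0,0],[0.005,0,0,0,0,0,0]]}}

```text
clock: 13.05
position: [459.5, -225.3, 123.1]
ee_rot: [0.524, -0.491, 0.469, -0.515]
contact_force: [0.2, 1.5, -2.1]
gripper_width: 17.3
```

Call:
{"name": "play_rows", "arguments": {"series": [[0,0,0,0,0,0,0],[0,0,0,0,0,0,0]]}}

```text
clock: 13.25
position: [458.1, -224.5, 120.3]
ee_rot: [0.524, -0.493, 0.468, -0.514]
contact_force: [0.3, 0.2, -1.7]
gripper_width: 17.6
```

Run:
```python
from h import *
plan((470,-235,75),.08)
```

```text
t 13.25 p [ 458.1 -224.5  120.3] yaw 0.0763 F [ 0.3  0.2 -1.7] w 17.6 j [-0.14  0.32 -0.39 -0.01 -0.89  1.8 ]
shift m [0.0121 0.0447 0.0126]
turn [ 0.034  -0.0039 -0.016 ]
```

Call:
{"name": "play_rows", "arguments": {"series": [[0,0.01,0,0.017,0,-0.008,0],[0,0.015,0,0.016,0,-0.007,0],[0,0.012,0,0,0,0,0],[0,0.002,0,0,0,0,0],[0,0,0,0,0,0,0]]}}

```text
clock: 13.75
position: [458.3, -218.1, 79.7]
ee_rot: [-0.52, 0.479, -0.478, 0.521]
contact_force: [-0.2, 0.1, -1.8]
gripper_width: 17.4
```

Run:
```python
from h import *
s,p,M=pose(); plan((p[0],p[1],70),.076)
```

```text
t 13.75 p [ 458.3 -218.1   79.7] yaw 0.0841 F [-0.2  0.1 -1.8] w 17.4 j [-0.12  0.36 -0.47 -0.   -0.74  1.78]
shift m [ 0.      0.0097 -0.    ]
turn [-0.0004  0.0081 -0.0017]
```

Call:
{"name": "play_rows", "arguments": {"series": [[0,0.005,0,0,0,-0.002,0],[0,0.004,0,0,0,0,0],[0,0,0,0,0,0,0]]}}

```text
clock: 14.05
position: [459.7, -217.1, 71.3]
ee_rot: [-0.521, 0.477, -0.479, 0.522]
contact_force: [0.7, -0.3, -1.6]
gripper_width: 17.2
```

Call:
{"name": "play_rows", "arguments": {"series": [[0,0.0012,0,0,0,0,0],[0,0.001,0,0,0,0,0],[0,0,0,0,0,0,0]]}}

```text
clock: 14.35
position: [460.1, -217.4, 69.4]
ee_rot: [-0.52, 0.477, -0.479, 0.522]
contact_force: [-0.1, -0.2, -2.7]
gripper_width: 17.5
```

Run:
```python
from h import *
s,p,M=pose(); plan((p[0],p[1],68),.084)
```

```text
t 14.35 p [ 460.1 -217.4   69.4] yaw 0.086 F [-0.1 -0.2 -2.7] w 17.5 j [-0.12  0.37 -0.49  0.   -0.71  1.78]
shift m [-0.      0.0014 -0.    ]
turn [-0.0044  0.002   0.0015]
```

Call:
{"name": "play_rows", "arguments": {"series": [[0,0.0008,0,-0.004,0,0.001,0],[0,0.0007,0,0,0,0,0]]}}

```text
clock: 14.55
position: [460.3, -217.6, 68.1]
ee_rot: [-0.521, 0.478, -0.478, 0.521]
contact_force: [-0.5, 0.2, -1.9]
gripper_width: 17.3
```

Call:
{"name": "play_rows", "arguments": {"series": [[0,0.0007,0,0,0,0,0],[0,0.0003,0,0,0,0,0]]}}

```text
clock: 14.75
position: [460.4, -217.6, 68.0]
ee_rot: [0.521, -0.478, 0.478, -0.521]
contact_force: [-0.7, 0.1, 1.0]
gripper_width: 17.2
```

Call:
{"name": "play_rows", "arguments": {"series": [[0,0,0,0,0,0,0.05],[0,0,0,0,0,0,0.05],[0,0,0,0,0,0,0.05],[0,0,0,0,0,0,0.05],[0,0,0,0,0,0,0.05],[0,0,0,0,0,0,0.05]]}}

```text
clock: 15.35
position: [461.7, -218.0, 68.5]
ee_rot: [-0.521, 0.477, -0.479, 0.522]
contact_force: [-0.3, 0.2, 0.9]
gripper_width: 50.0
```

Call:
{"name": "play_rows", "arguments": {"series": [[0,-0.015,0,0,0,0,0.05],[0,-0.03,0,0,0,0,0.05],[0,-0.03,0,0,0,0,0.05],[0,-0.03,0,0,0,0,0.05],[0,-0.02,0,0,0,0,0.05],[0,0,0,0,0,0,0.05],[0,0,0,0,0,0,0.05]]}}

```text
clock: 16.05
position: [460.1, -217.6, 196.6]
ee_rot: [0.521, -0.478, 0.478, -0.521]
contact_force: [-0.1, -0.3, -0.3]
gripper_width: 49.8
```

Run:
```python
from h import *
plan((552,70,150),-1.49)
t=grab("top","pics/t4.png"); s=grab("side","pics/s4.png"); w=grab("wrist","pics/w4.png")
W=np.zeros((420,780,3),np.uint8); W[:,:560]=w["color"][:,:,::-1]; W[:220,560:]=cv2.resize(s["color"][190:300,190:300,::-1],(220,220)); W[220:,560:]=cv2.resize(t["color"][190:290,290:400,::-1],(220,200));cv2.imwrite("pics/m4.png",W)
```

```text
t 16.05 p [ 460.1 -217.6  196.6] yaw 0.0859 F [-0.1 -0.3 -0.3] w 49.8 j [-0.12  0.22 -0.33  0.   -1.03  1.78]
shift m [-0.2787  0.0464  0.1163]
turn [-4.0000e-04  1.5759e+00  9.0000e-04]
```

View pics/m4.png

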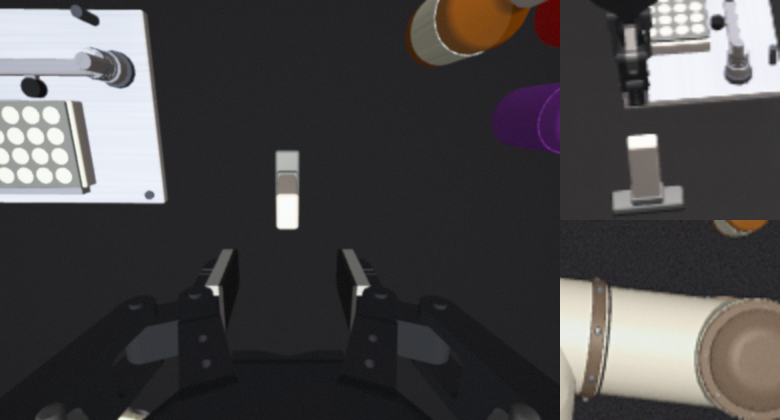

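The paddle stands upright and is released, at (287,190) in the wrist view, with the pads clear on both sides. Now I turn the tool and move to the post.

Call:
{"name": "play_rows", "arguments": {"series": [[0,0,0,0,0.131,0,0.05],[0,0,0,0,0.131,0,0.05],[0,0,0,0,0.131,0,0.05],[0,0,0,0,0.131,0,0.05],[0,0,0,0,0.131,0,0.05],[0,0,0,0,0.131,0,0.05],[0,0,0,0,0.131,0,0.05],[0,0,0,0,0.131,0,0.05],[0,0,0,0,0.131,0,0.05],[0,0,0,0,0.131,0,0.05]]}}

```text
clock: 17.2
position: [453.1, -216.2, 181.5]
ee_rot: [-0.113, 0.703, -0.696, 0.092]
contact_force: [0.0, -0.2, 0.8]
gripper_width: 50.1
```

Call:
{"name": "play_rows", "arguments": {"series": [[0,0,0,0,0.13,0,0.05],[0,0,0,0,0.12,0,0.05],[0,0,0,0,0,0,0.05],[0,0,0,0,0,0,0.05]]}}

```text
clock: 17.6
position: [450.7, -215.7, 176.4]
ee_rot: [-0.026, 0.71, -0.704, -0.003]
contact_force: [-0.5, -1.0, 0.7]
gripper_width: 50.0
```

Run:
```python
from h import *
plan((552,68,190),-1.49)
```

```text
t 17.6 p [ 450.7 -215.7  176.4] yaw -1.5381 F [-0.5 -1.   0.7] w 50.0 j [-0.12  0.24 -0.35 -0.   -1.02  0.16]
shift m [-0.11   -0.0159 -0.2803]
turn [ 0.0092 -0.048   0.0409]
```

Call:
{"name": "play_rows", "arguments": {"series": [[-0.0137,-0.003,-0.035,0.005,-0.024,0.02,0.05],[-0.0137,-0.003,-0.035,0.005,-0.024,0.02,0.05],[-0.0137,-0.003,-0.035,0,0,0,0.05],[-0.0137,-0.002,-0.035,0,0,0,0.05],[-0.0137,-0.002,-0.035,0,0,0,0.05],[-0.0137,-0.002,-0.035,0,0,0,0.05],[-0.0137,0,-0.035,0,0,0,0.05],[-0.01,0,-0.02,0,0,0,0.05],[0,0,0,0,0,0,0.05],[0,0,0,0,0,0,0.05]]}}

```text
clock: 18.6
position: [537.0, 66.7, 186.1]
ee_rot: [0.039, -0.705, 0.707, -0.034]
contact_force: [0.5, 0.0, 0.3]
gripper_width: 50.1
```

Run:
```python
from h import *
plan((552,68,130),-1.49)
grab("wrist","pics/w5.png");
```

```text
t 18.6 p [537.   66.7 186.1] yaw -1.4683 F [0.5 0.  0.3] w 50.1 j [ 0.42  0.28 -0.26 -0.   -1.03 -0.32]
shift m [-0.0155  0.0559  0.0002]
turn [-0.0016  0.0216  0.0074]
```

View pics/w5.png

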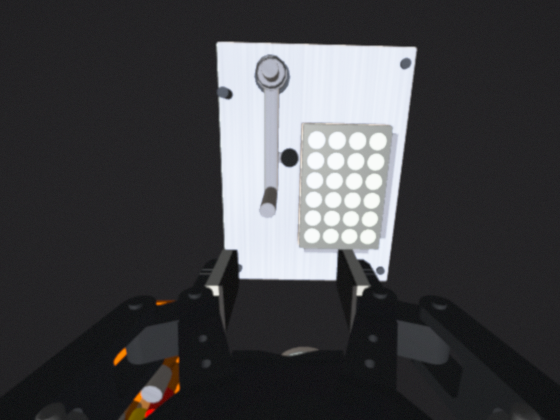

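The wrist view shows the post top at (267,210), the bar running up to the pivot at (270,70), and the stop pin at (224,92).

Run:
```python
from h import *
d=np.load("pics/w5.npz"); dt=np.load("pics/top0.npz"); ds=np.load("pics/side0.npz")
print("z94",onz(d,(267.5,211),94), "bar at", onz(d,(271,120),34),onz(d,(271,180),34))
print("side",tri(d,(267.5,211),ds,(274,172)),"top",tri(d,(267.5,211),dt,(221,212)))
```

```text
z94 [551.62307584  69.66263317  94.        ] bar at [557.65349248  -0.68404176  34.        ] [552.67047384  56.25847422  34.        ]
side (array([551.68514733,  71.77202486,  87.3305434 ]), np.float64(0.27517243775054706)) top (array([551.62068201,  68.92556555,  96.35818118]), np.float64(0.13756642436984937))
```

Call:
{"name": "play_rows", "arguments": {"series": [[-0.0148,0,-0.001,0,0.02,0.007,0.05],[0,0.01,0,0,0,0,0.05],[0,0.025,0,0,0,0,0.05],[0,0.02,0,0,0,0,0.05],[0,0,0,0,0,0,0.05],[0,0,0,0,0,0,0.05]]}}

```text
clock: 19.25
position: [552.8, 64.1, 127.9]
ee_rot: [0.026, -0.706, 0.707, -0.026]
contact_force: [0.5, -0.4, 1.0]
gripper_width: 50.0
```

Run:
```python
from h import *
plan((551.7,69.3,53),-1.49)
```

```text
t 19.25 p [552.8  64.1 127.9] yaw -1.4964 F [ 0.5 -0.4  1. ] w 50.0 j [ 0.41  0.37 -0.3   0.   -0.9  -0.33]
shift m [ 0.0007  0.0749 -0.0054]
turn [-0.0018 -0.0064 -0.    ]
```

Call:
{"name": "play_rows", "arguments": {"series": [[0.0007,0.01,-0.003,0,-0.006,0,0.05],[0,0.02,-0.0025,0,0,0,0.05],[0,0.02,0,0,0,0,0.05],[0,0.014,0,0,0,0,0.05],[0,0.003,0,0,0,0,0.05],[0,0,0,0,0,0,0.05]]}}

```text
clock: 19.85
position: [554.8, 70.5, 61.8]
ee_rot: [-0.025, 0.707, -0.706, 0.032]
contact_force: [0.6, 0.2, 0.9]
gripper_width: 50.0
```

Run:
```python
from h import *
plan((551.7,69.3,54),-1.49)
```

```text
t 19.85 p [554.8  70.5  61.8] yaw -1.4898 F [0.6 0.2 0.9] w 50.0 j [ 0.42  0.45 -0.37  0.   -0.74 -0.34]
shift m [0.0032 0.0078 0.001 ]
turn [ 0.0009  0.0002 -0.0096]
```

Call:
{"name": "play_rows", "arguments": {"series": [[0.003,0.006,0.001,0,0,-0.008,0.05],[0,0,0,0,0,0,0.05],[0,0,0,0,0,0,0],[0,0,0,0,0,0,0],[0,0,0,0,0,0,0],[0,0,0,0,0,0,0],[0,0,0,0,0,0,0]]}}

```text
clock: 20.55
position: [552.7, 69.9, 58.3]
ee_rot: [-0.027, 0.707, -0.706, 0.031]
contact_force: [-0.4, -0.1, -0.2]
gripper_width: 12.5
```

Run:
```python
from h import *
plan((551.7,69.3,54),-1.49)
```

```text
t 20.55 p [552.7  69.9  58.3] yaw -1.489 F [-0.4 -0.1 -0.2] w 12.5 j [ 0.42  0.46 -0.38 -0.   -0.73 -0.33]
shift m [0.0011 0.0043 0.0005]
turn [ 0.0023  0.001  -0.0051]
```

Call:
{"name": "play_rows", "arguments": {"series": [[-0.004,0,0.0001,0,0.035,0,0],[-0.0066,0,0.0002,0,0.06,0,0],[-0.0066,0,0.0002,0,0.06,0,0],[-0.0066,0,0.0002,0,0.06,0,0]]}}

```text
clock: 20.95
position: [575.1, 69.4, 58.3]
ee_rot: [0.049, 0.706, -0.705, -0.048]
contact_force: [-1.0, 0.2, 0.8]
gripper_width: 12.5
```

```bash
cat >> h.py <<'E'
def arm(piv=(560.6,-41.5)):
    s,p,M=pose(); v=p[:2]-piv; print("r",np.hypot(*v),"arm angle",1.649-np.arctan2(v[1],v[0]),"tool angle",1.649-np.arctan2(-M[1,2],-M[0,2]),"z",p[2],"F",s["contact_force"],"Ftool",M.T@s["contact_force"],"w",s["gripper_width"],"tilt",M[:2,1])
E
python3 -c "
from h import *
arm()"
```

```text
r 111.83978755218111 arm angle 0.20850740408228607 tool angle 0.21608797477188757 z 58.30525860993131 F [-0.96517254  0.18548125  0.78981072] Ftool [ 0.98040759 -0.79106141 -0.05277388] w 12.51062877425547 tilt [0.00167492 0.0019585 ]
```

Call:
{"name": "play_rows", "arguments": {"series": [[-0.0066,0,0.0003,0,0.06,0,0],[-0.0066,0,0.0003,0,0.06,0,0],[-0.0066,0,0.0003,0,0.06,0,0],[-0.0066,0,0.0003,0,0.06,0,0],[-0.0066,0,0.0003,0,0.06,0,0],[-0.0066,0,0.0003,0,0.06,0,0]]}}

```text
clock: 21.55
position: [613.3, 57.5, 58.3]
ee_rot: [0.177, 0.685, -0.684, -0.176]
contact_force: [-1.3, 1.4, 0.7]
gripper_width: 12.5
```

```bash
python3 -c "
from h import *
arm()
w=grab('wrist','pics/w6.png'); s=grab('side','pics/s6.png')
W=np.zeros((420,780,3),np.uint8); W[:,:560]=w['color'][:,:,::-1]; W[:220,560:]=cv2.resize(s['color'][130:240,210:320,::-1],(220,220)); cv2.imwrite('pics/m6.png',W)"
```

```text
r 112.15400678555835 arm angle 0.5677293624828563 tool angle 0.5832725254221915 z 58.30628666160421 F [-1.27879576  1.43029621  0.67145976] Ftool [ 1.81114702 -0.67035167 -0.63427058] w 12.514624190514683 tilt [0.00102788 0.00169281]
```

View pics/m6.png

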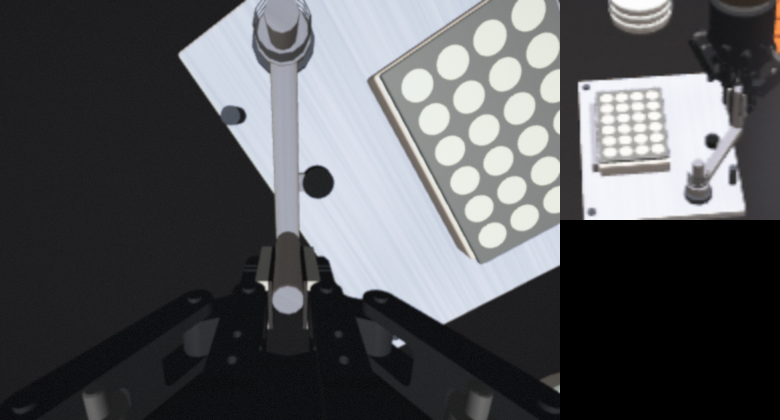

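The post is held between the pads at (287,290) and the arm has swung about 0.57 rad; the stop pin is ahead at (232,115). I'll continue to the stop.

Call:
{"name": "play_rows", "arguments": {"series": [[-0.0066,0,0.0003,0,0.058,0,0],[-0.0066,0,0.0003,0,0.058,0,0],[-0.0066,0,0.0003,0,0.058,0,0],[-0.0055,0,0.0003,0,0.05,0,0],[-0.0044,0,0.0002,0,0.04,0,0],[-0.0033,0,0.0002,0,0.03,0,0]]}}

```text
clock: 22.25
position: [638.6, 39.3, 58.3]
ee_rot: [0.273, 0.653, -0.651, -0.273]
contact_force: [-0.5, 0.2, 0.2]
gripper_width: 12.2
```

```bash
python3 -c "
from h import *
arm()"
```

```text
r 112.31694668877913 arm angle 0.8460855716819636 tool angle 0.8709517544795519 z 58.296139172545466 F [-0.54679607  0.21760148  0.22399969] Ftool [ 0.53899929 -0.22423205  0.2360338 ] w 12.20135429547819 tilt [0.00157926 0.00289497]
```

Call:
{"name": "play_rows", "arguments": {"series": [[-0.0033,0,0.0002,0,0.025,0,0],[-0.0033,0,0.0002,0,0.025,0,0],[-0.002,0,0.0001,0,0.015,0,0]]}}

```text
clock: 22.55
position: [644.2, 33.6, 58.3]
ee_rot: [0.295, 0.644, -0.641, -0.295]
contact_force: [-1.4, 3.0, 0.5]
gripper_width: 12.5
```

```bash
python3 -c "
from h import *
arm()"
```

```text
r 112.35799494403543 arm angle 0.917351969248773 tool angle 0.937898746169418 z 58.33535789073692 F [-1.35148424  3.02547889  0.47635745] Ftool [ 3.17512135 -0.4670262  -0.9525962 ] w 12.461083560314933 tilt [0.00190869 0.00393533]
```

Call:
{"name": "play_rows", "arguments": {"series": [[-0.0015,0,0.0001,0,0.01,0,0],[-0.0015,0,0.0001,0,0.01,0,0]]}}

```text
clock: 22.75
position: [646.1, 31.4, 58.3]
ee_rot: [0.302, 0.641, -0.638, -0.302]
contact_force: [-1.7, 3.6, 1.8]
gripper_width: 12.5
```

```bash
python3 -c "
from h import *
arm()"
```

```text
r 112.34632478299001 arm angle 0.9424927782044188 tool angle 0.959437636536724 z 58.348607447349366 F [-1.66210654  3.56180004  1.7691232 ] Ftool [ 3.80928253 -1.75652471 -0.99136376] w 12.519107987769225 tilt [0.00197808 0.00445428]
```

Call:
{"name": "play_rows", "arguments": {"series": [[-0.0015,0,0.0001,0,0.005,0,0],[-0.0015,0,0.0001,0,0.003,0,0]]}}

```text
clock: 22.95
position: [647.0, 30.3, 58.3]
ee_rot: [0.304, 0.64, -0.636, -0.305]
contact_force: [-6.0, 10.9, 2.4]
gripper_width: 12.7
```

```bash
python3 -c "
from h import *
arm()"
```

```text
r 112.3595590595389 arm angle 0.9557742849048562 tool angle 0.9688050423702668 z 58.28723645996507 F [-5.99659605 10.91403041  2.44936319] Ftool [12.26782471 -2.38290338 -2.21288326] w 12.68509842144821 tilt [0.00045947 0.00633731]
```

Call:
{"name": "play_rows", "arguments": {"series": [[-0.0015,0,0,0,0,0,0],[-0.001,0,0,0,0,0,0]]}}

```text
clock: 23.15
position: [646.8, 30.6, 58.3]
ee_rot: [0.302, 0.64, -0.636, -0.307]
contact_force: [-4.3, 6.1, 0.9]
gripper_width: 12.6
```

```bash
python3 -c "
from h import *
arm()"
```

```text
r 112.3591140046926 arm angle 0.9526269628729208 tool angle 0.9686731734180575 z 58.30055337671962 F [-4.26072874  6.06612479  0.91085934] Ftool [ 7.40321629 -0.84683541 -0.50655933] w 12.618726024864618 tilt [-0.00289045  0.00851806]
```

Call:
{"name": "play_rows", "arguments": {"series": [[-0.001,0,0,0,0,0,0],[-0.001,0,0,0,0,0,0]]}}

```text
clock: 23.35
position: [646.8, 30.6, 58.3]
ee_rot: [0.301, 0.641, -0.636, -0.307]
contact_force: [-3.7, 7.1, 1.9]
gripper_width: 12.2
```

```bash
python3 -c "
from h import *
arm()
w=grab('wrist','pics/w7.png'); t=grab('top','pics/t7.png'); arm(); s=grab('side','pics/s7.png')
W=np.zeros((600,800,3),np.uint8); W[:420,:560]=w['color'][:,:,::-1]; W[:240,560:]=cv2.resize(s['color'][120:240,200:320,::-1],(240,240)); W[240:480,560:]=cv2.resize(s['color'][200:320,180:300,::-1],(240,240)); W[420:,:240]=cv2.resize(t['color'][130:265,90:270,::-1],(240,180));W[420:,240:480]=cv2.resize(t['color'][130:265,290:470,::-1],(240,180)); cv2.imwrite('pics/m7.png',W); arm(); print(read_state()['joint_vel'].round(3))"
```

```text
r 112.35308276452578 arm angle 0.9526590121760823 tool angle 0.968215998420859 z 58.310864864492764 F [-3.71975926  7.11468304  1.85363919] Ftool [ 7.8893442  -1.76528305 -1.5916425 ] w 12.233086897470397 tilt [-0.00501094  0.00978324]
r 112.34053251171763 arm angle 0.9525754683297811 tool angle 0.9682440739531928 z 58.29251383650659 F [-3.59050667  5.74733185  1.77246948] Ftool [ 6.7447512  -1.6978927  -0.83108435] w 12.606575682681992 tilt [-0.00504025  0.00980837]
r 112.33262929029975 arm angle 0.9526579340919835 tool angle 0.9682679074052676 z 58.30660240726974 F [-4.62991422  6.2206194   1.55934769] Ftool [ 7.76431924 -1.47524562 -0.32058341] w 12.187396737287163 tilt [-0.00500916  0.00977652]
[ 0.    -0.001  0.001 -0.001  0.002 -0.001]
```

View pics/m7.png

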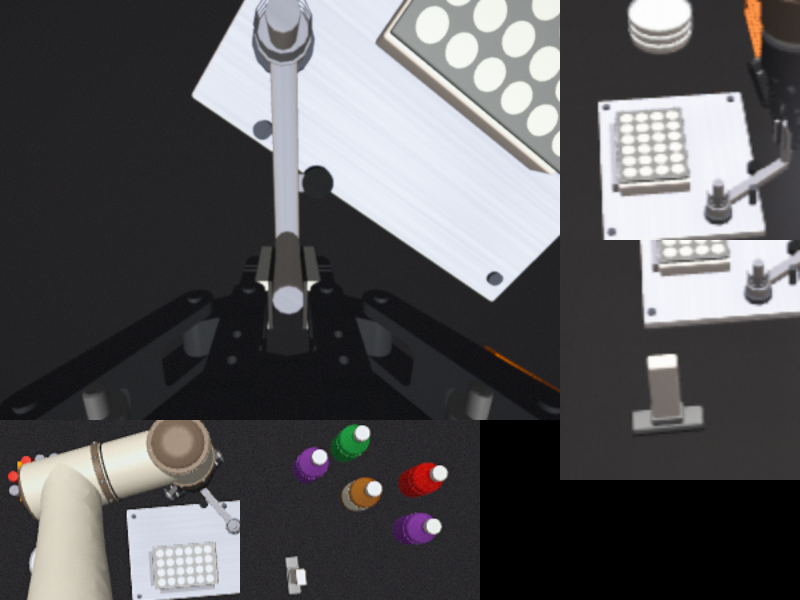

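The bar rests against the stop pin at (263,128), the post is still gripped at (287,285), the paddle is upright at (665,390), and the bottle and dishes look unmoved. I'll check the rack and dishes numerically, then hand in.

```bash
python3 -c "
from h import *
for n in ('s0' ,'s7'):
    f='pics/side0.npz' if n=='s0' else 'pics/s7.npz'
    c=np.load(f)['color'].astype(int); m=(c[...,0]>180)&(c[...,2]<70)&(c[...,1]>60)&(c[...,1]<150); m[:, :285]=0;m[:,345:]=0;m[170:]=0
    y,x=np.nonzero(m); print(n,len(x),x.min(),x.max(),y.min(),y.max())
    k=c[110:150,225:275].min(2)>150; y,x=np.nonzero(k); print(' dishes',x.mean()+225,y.mean()+110)
    k=(c[...,0]>120)&(c[...,1]>50)&(c[...,1]<110)&(c[...,2]<50);k[:300]=0; y,x=np.nonzero(k); print(' amber',len(x),np.median(x),np.median(y))
arm(); job_done()"
```

```text
s0 396 292 329 90 157
 dishes 249.7527733755943 128.06022187004754
 amber 68 324.0 318.0
s7 128 292 300 106 147
 dishes 249.7527733755943 128.06022187004754
 amber 74 324.0 319.0
r 112.33262929029975 arm angle 0.9526579340919835 tool angle 0.9682679074052676 z 58.30660240726974 F [-4.62991422  6.2206194   1.55934769] Ftool [ 7.76431924 -1.47524562 -0.32058341] w 12.187396737287163 tilt [-0.00500916  0.00977652]
the job is handed in; nothing more can be done
```

I swept the cover with the paddle, stood the paddle upright on the bench and let go. I then swung the clamp arm to its stop and handed the job in at about 23.5 s with the fingers still holding the post. The hand-in gives no verdict, so what follows rests on my own readings.

- **Sweep:** The foot went from about 44 mm before the cover's middle to about 46 mm past it. It stayed within about 0.01 rad of square and about 3 mm of centre. The force readings put the pressing at roughly 5–8 N throughout.
- **Paddle:** The last pictures show it standing upright on the bench, released.
- **Clamp arm:** The measured angle is about 0.95 rad, and the bar rests against the stop pin. The joints are still, and the force at the tool is about 7–8 N.
- **Dishes, rack and bottle:** The dishes did not move between the first and last side pictures, and the bottle's position agrees to within a pixel. The robot arm hides part of the tube rack, but its visible left edge has not moved.

Two readings disagreed slightly. The wrist view put the cover about 2 mm further along its length than the fixed cameras did, so I used the average. The fingers read 12.2–12.7 mm on the 14 mm post, though the pictures show it properly between the pads.

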